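# Slide the socket tray along its rails into the locating notches

### The job

With a fingertip or the outside of the fingers, push the blue socket tray along its rails towards the middle of the stand until you feel it drop down into its locating notches and sit level there. Do not grip or lift the tray or the sockets: all three sockets stay standing on their pegs. Leave the copper bar that lies across the rails, and everything else on the bench, where it is, and finish with your hand clear.

Things in the scene. Friction and masses are not known exactly. Their poses are not given: they have to be found in the camera images.
- stand: fixed grey rail stand, 172 mm (x) by 430 mm (y). Origin: centre of its underside on the bench. Two rails run along its y; their bright tops, 45 mm above the bench, lie 42 to 80 mm either side of the centre line; the channel between is 84 mm wide and open down to a 6 mm base plate. Guide plates 59 mm tall, inner faces 81 mm from the centre line, keep the tray straight. Rail ends are open.
- home (a point): middle of the stand at rail-top height, 45 mm above its origin; white stripes on the guides mark it. Four notches in the rail tops, 8 mm deep, 22 mm long in y: inner tracks (51 mm from the centre line) at y = +40 mm, outer tracks (70 mm) at y = -40 mm. All four feet of the tray drop in together when the tray is centred here, from either side; the notch walls then stop it.
- tray: loose blue steel tray, about 0.6 kg, 156 mm across the rails (x) by 110 mm along them (y), heading as the stand, 3 mm play to each guide. Starts on the rail tops 100 to 140 mm from the stand's middle, either side. Origin: centre, at the undersides of its feet: 45 mm above the bench on the rail tops, 37 mm in the notches. Feet 8 mm high, 14 mm long in y: 4 mm play either way in the notches.
- lip_a (a point): middle of the outer face of the upright end lip at the tray's y = +55 mm, 28 mm above the tray's origin. Lip 110 mm wide in x, 6 mm thick, from 16 to 40 mm above the tray's origin (plate 8 to 16 mm). The place to push towards -y; sliding takes 3 to 9 N.
- lip_b (a point): the same on the other end lip, outer face at the tray's y = -55 mm: the place to push towards +y
- socket0: bright steel socket, 24 mm diameter, 34 mm tall, standing loose over peg 0 of the tray. Origin: centre of its underside, upright z axis.
- socket1: bright steel socket, 28 mm diameter, 38 mm tall, over peg 1. Origin: centre of its underside.
- socket2: bright steel socket, 32 mm diameter, 42 mm tall, over peg 2. Origin: centre of its underside.
- peg0 (a point): foot of the peg (10 mm thick, 22 mm tall) at x = -45 mm, y = 0 on the tray's plate, 16 mm above the tray's origin
- peg1 (a point): the same at x = 0
- peg2 (a point): the same at x = +45 mm
- flat_bar: loose copper-coloured flat bar, 146 by 30 by 8 mm, lying across the rail tops on the other side of the middle from the tray, 105 to 135 mm from it. Origin: centre of its underside. To be left alone.
- spray_can: aluminium can with green label, 60 mm diameter, 120 mm tall, a bystander. Origin: centre of its underside.
- grease_jar: white jar with red cap, 84 mm diameter, 80 mm tall, a bystander. Origin: centre of its underside.
- hammer: hammer lying on the bench, a bystander
- screwdriver: screwdriver lying on the bench, a bystander
- wrench: wrench lying on the bench, a bystander

How it is judged:
On the way, in this order (a step that is already met when the one before it is completed fails the run):
1. the tray is pushed along on the rail tops by the fingers (distance of tray from where it was at the start of the episode above 0.03 m and z of tray in the frame of stand between 0.0425 and 0.0485 m and contact force between the fingers and tray above 0.3 N), for 0.05 s.
2. the tray has dropped into the notches (z of tray in the frame of stand between 0.0345 and 0.0395 m and y of tray in the frame of stand between -0.007 and 0.007 m and angle between the z axis of tray and the z axis of stand, either way round below 0.035 rad), for 0.2 s.
At the end, for the whole second after the job is handed in: Tray at rest in the notches: origin 34.5 to 39.5 mm above the stand's underside, within 7 mm of the middle along the rails, level within 2 degrees; each socket upright (0.15 rad), underside within 10 mm of its own peg's foot; copper bar within 15 mm of its start (all of step 2 and linear speed of tray below 0.01 m/s and distance between socket0 and peg0 below 0.01 m and angle between each of socket0, socket1, socket2's own z axis and vertical below 0.15 rad and distance between socket1 and peg1 below 0.01 m and distance between socket2 and peg2 below 0.01 m and distance of flat_bar from where it was at the start of the episode below 0.015 m); the robot touches nothing.
It fails at once if the tray is lifted off the rails or thrown off the stand (z of tray in the frame of stand above 0.055 m or z of tray in the frame of stand below 0.03 m).
It fails at once if a socket is lifted or knocked off its peg (distance between socket0 and peg0 above 0.015 m or distance between socket1 and peg1 above 0.015 m or distance between socket2 and peg2 above 0.015 m).
It fails at once if the copper bar is moved by more than 15 mm (distance of flat_bar from where it was at the start of the episode above 0.015 m).
It fails at once if another thing on the bench is moved by more than 40 mm (distance of any of spray_can, grease_jar, hammer, screwdriver, wrench from where it was at the start of the episode above 0.04 m).
It also fails if it takes over 38 s, if anything falls off the work surface, if the arm or the gripper's body presses on something with over 40 N, if the wrist force passes 120 N, or if a joint passes its speed limit or range.

### The arm

A 6-joint arm with a two-finger parallel gripper is mounted at the origin on the work surface. World frame = base frame: x ahead of the robot, y to its left, z up, the work surface at z = 0. Lengths are in m, angles in rad, forces in N, time in s.
With the tool pointing down it reaches from about 0.35 to 0.725 m from the base axis. Payload 4.3 kg.
Tool frame: the origin (TCP) lies on the centre line of the jaws, within the pads' length; the fingertips stand 25 mm ahead of it and the grasp point (between the pads) lies 6 mm ahead of it; y points along the fingers, z is the direction in which the jaws open and shut, and the axes are right-handed (so a half turn about y gives the same grasp; the last joint's range is limited). The gripper opens to 85 mm and grips with 20 to 120 N. Pads are 22 mm wide; open, the fingers measure 114 mm over their backs; the gripper's body (76 mm by 85 mm) begins 54 mm behind the grasp point. The pads swing forward as they close: fully open they stand 13 mm farther back than shut.
Start: joints at [-1.215, 0.377, 0.081, 1.274, 0, 1.46], TCP at [0.258, -0.514, 0.224] pointing down, gripper open.
Joint ranges: [-2.72, 2.72], [-0.84, 1.66], [-1.02, 1.22], [-1.77, 2.12], [-1.37, 1.28], [-3.14, 3.14]. Speed limits (rad/s): [2.57, 2.57, 3.14, 3.14, 3.14, 3.14].

### API

Orientations are given as a rotation vector (axis times angle).
In Python, from station import bot gives the robot as it stands.
- The arm moves only by the tool apply_moves, never from a script. Its argument "motion" is one flat list of numbers, 5 for each row, row after row: the gripper command: -1 is shut, 1 is fully open, values between are in proportion, then the shift along the tool's x, y, z in mm, then the turn about the tool's y in degrees. A call has 1 to 12 rows; each row is the pose to reach, as a shift and turn from the pose measured when the call began, along the tool's axes at that moment; what a row does not reach only later rows make up. A row lasts 1/10 s, in which the tool goes at most 50 mm and 8.59 degrees, less where a joint would pass 70% of its speed; a pose out of reach is approached as far as the arm can. A call with a gripper value outside its range is refused whole. The fingers move at their own pace and stop on an object; "grip_force" is the grip in N (left out, the last holds). Time passes only in rows, so rows that repeat a pose let the fingers close. It gives the time, the measured TCP pose, the force and the opening at its end, in the units of the state.
- bot.read_state(): the state, without advancing time (a new reading comes with each control period).
- bot.snapshot(name): name is "side" or "top"; returns a dict with "img" (480x640x3 uint8, red, green, blue), "depth" (480x640 float32, m along the optical axis (not along the pixel's ray), 0 where there is no reading), "fx", "fy", "cx", "cy" (pixels), "k1" (the pictures are not rectified: a ray, as slopes to the right and down, at radius r is drawn at 1 + k1 r^2 times it, then the intrinsics apply), "T" (4x4, takes a point from camera to world coordinates). Camera axes: x right, y down, z forward; pixel columns grow to the right and rows downward; lengths in m; the calibration is good to about 2 mm. A picture is of the moment at which its call begins.
- bot.hand_in(): hands the job in, once; it reports no verdict.
The state is a dict: "t": time; "qpos": joint angles; "qvel": joint speeds; "joint_torque": joint torques, N m; "eef_pos": TCP position; "tool_rot": TCP orientation; "force": force on the tool from outside, world axes, zero at the start; "ft_torque": the same for the moment, N m; "grip_width": opening from 0.0 (shut) to 1.0 (fully open).
Only numpy, scipy, OpenCV 4.12 (cv2) and the standard library are available. Lean on these libraries where they do the work, as an engineer would, in place of code of your own. Each camera call takes 0.05 s, during which the arm holds its last target.

## Working session

There is one attempt and no reset: what is moved stays moved. The work goes in short steps, Python scripts to look and compute and a tool call to move; the robot and the scene stay as the last step left them, time stands still between calls to the robot, and variables do not carry over. Pictures are saved under pics/ and viewed, and the job is handed in when it is done.

Besides the shell and the picture viewer there is one more tool, called after "Call:" as name(argument=value, ...) on one line, values as JSON. apply_moves: Moves the arm, as the interface text tells. Its arguments: {"type":"object","properties":{"motion":{"type":"array"},"grip_force":{"type":"number"}},"required":["motion"]}

```bash
mkdir -p pics; cat > h.py <<'E'
from station import bot
import numpy as np, cv2
def snap(n,tag):
    s=bot.snapshot(n); cv2.imwrite(f'pics/{tag}.png',cv2.cvtColor(s['img'],cv2.COLOR_RGB2BGR)); np.savez(f'pics/{tag}.npz',**s); return s
def load(tag): 
    d=np.load(f'pics/{tag}.npz'); return {k:d[k] for k in d}
def rays(s,uv):
    uv=np.asarray(uv,float).reshape(-1,1,2); K=np.array([[s['fx'],0,s['cx']],[0,s['fy'],s['cy']],[0,0,1]],float)
    p=cv2.undistortPoints(uv,K,np.array([float(s['k1']),0,0,0])).reshape(-1,2)
    return np.c_[p,np.ones(len(p))]
def plane(s,uv,z):
    r=rays(s,uv)@s['T'][:3,:3].T; o=s['T'][:3,3]; return o+r*((z-o[2])/r[:,2])[:,None]
def dep(s,uv):
    r=rays(s,uv); d=np.array([s['depth'][int(v),int(u)] for u,v in uv]); return (r*d[:,None])@s['T'][:3,:3].T+s['T'][:3,3]
E
python3 - <<'E'
from h import *
np.set_printoptions(precision=4,suppress=True)
for n in('top','side'):
    s=snap(n,n+'0'); print(s['T'],s['fx'],s['k1'])
print(bot.read_state())
E
```

```text
[[ 0.0018 -0.9897  0.1429  0.3032]
 [-0.9999 -0.0033 -0.0104  0.0255]
 [ 0.0107 -0.1429 -0.9897  1.6249]
 [ 0.      0.      0.      1.    ]] 586.0368285325161 0.061789360479908975
[[-0.9951 -0.0368  0.0921  0.427 ]
 [-0.0979  0.5095 -0.8549  0.8431]
 [-0.0154 -0.8597 -0.5106  0.5563]
 [ 0.      0.      0.      1.    ]] 434.5478492573673 -0.035684389195045796
{'t': 0.1, 'qpos': array([-1.2153,  0.378 ,  0.0798,  1.2744,  0.    ,  1.4605]), 'qvel': array([ 0.0008,  0.0004,  0.0036, -0.0005, -0.0011, -0.0013]), 'joint_torque': array([  0.0008, -46.4694,  27.0582,   0.0119,  -0.0001,  -0.    ]), 'eef_pos': array([ 0.258 , -0.5132,  0.2231]), 'tool_rot': array([-0.4657,  1.9641, -1.9604]), 'force': array([-0.2179, -0.3375,  0.2271]), 'ft_torque': array([ 0.0029, -0.0194,  0.0054]), 'grip_width': 0.9990351202359496}
```

View pics/top0.png

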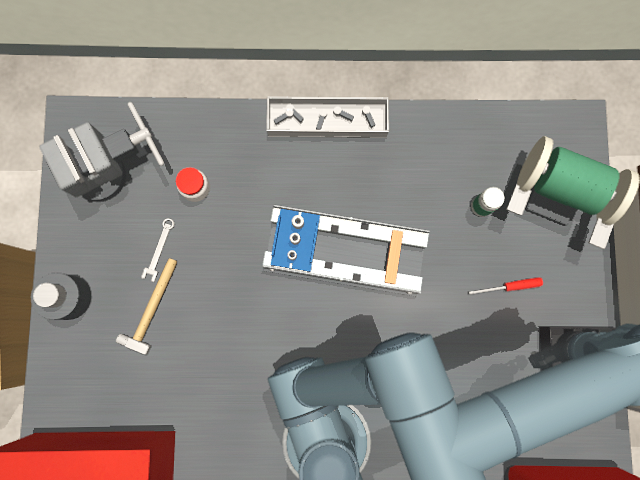

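View pics/side0.png

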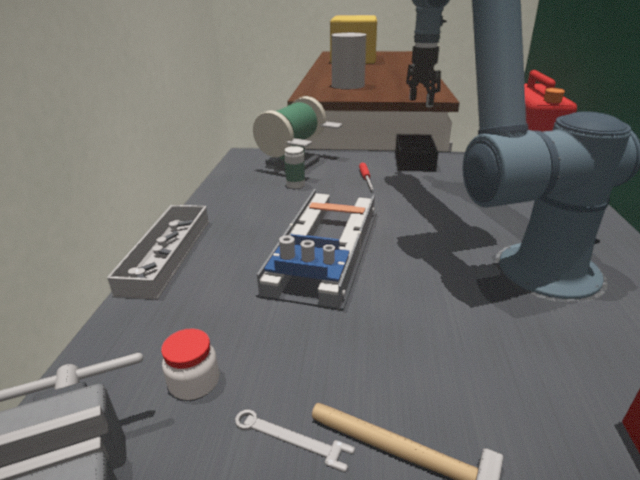

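The top view shows the blue tray at about (295,240), at the world +y end of the stand. The copper bar is at (394,256) and the notches are at (334,229), (365,227), (329,265) and (357,277). The side view agrees: tray in front at (307,258), bar behind at (336,208).

```bash
python3 - <<'E'
from h import *
np.set_printoptions(precision=4,suppress=True)
s=load('top0'); im=s['img']; hsv=cv2.cvtColor(im,cv2.COLOR_RGB2HSV)
roi=np.zeros(im.shape[:2],np.uint8); roi[190:310,250:445]=255
def rect(m,z,name):
    m=cv2.morphologyEx(m&roi,cv2.MORPH_CLOSE,np.ones((5,5)))
    c=max(cv2.findContours(m,0,2)[0],key=cv2.contourArea)
    P=plane(s,c.reshape(-1,2),z); r=cv2.minAreaRect((P[:,:2]*1000).astype(np.float32)); print(name,r,cv2.boxPoints(r).round(0).tolist()); 
rect(cv2.inRange(hsv,(95,90,60),(125,255,255)),.07,'tray')
rect(cv2.inRange(hsv,(5,70,100),(25,255,255)),.053,'bar')
rect(cv2.inRange(hsv,(0,0,215),(180,40,255)),.045,'rails')
# notches: dark blobs in the rails
m=cv2.inRange(hsv,(0,0,0),(180,255,80))&roi
n,l,st,ce=cv2.connectedComponentsWithStats(m)
for i in range(1,n):
    if 20<st[i,4]<200: print(ce[i],st[i],plane(s,[ce[i]],.045))
z=im[190:310,250:445]; cv2.imwrite('pics/z0.png',cv2.cvtColor(cv2.resize(z,None,fx=4,fy=4,interpolation=cv2.INTER_CUBIC),cv2.COLOR_RGB2BGR))
z=load('side0')['img'][180:310,240:400]; cv2.imwrite('pics/z1.png',cv2.cvtColor(cv2.resize(z,None,fx=4,fy=4,interpolation=cv2.INTER_CUBIC),cv2.COLOR_RGB2BGR))
E
```

```text
tray ((533.795166015625, 89.66941833496094), (112.40032958984375, 155.2779998779297), 80.65579986572266) [[448.0, 47.0], [601.0, 22.0], [620.0, 133.0], [466.0, 158.0]]
bar ((490.29754638671875, -177.14671325683594), (31.58392333984375, 144.78311157226562), 80.58612823486328) [[416.0, -181.0], [559.0, -205.0], [564.0, -173.0], [421.0, -150.0]]
rails ((454.8968811035156, -39.96820068359375), (430.6760559082031, 62.28201675415039), 81.03487396240234) [[391.0, -248.0], [452.0, -258.0], [519.0, 168.0], [458.0, 178.0]]
[386.4286 256.0612] [384 242   6  29  49] [[ 0.4922 -0.1597  0.045 ]]
```

View pics/z0.png

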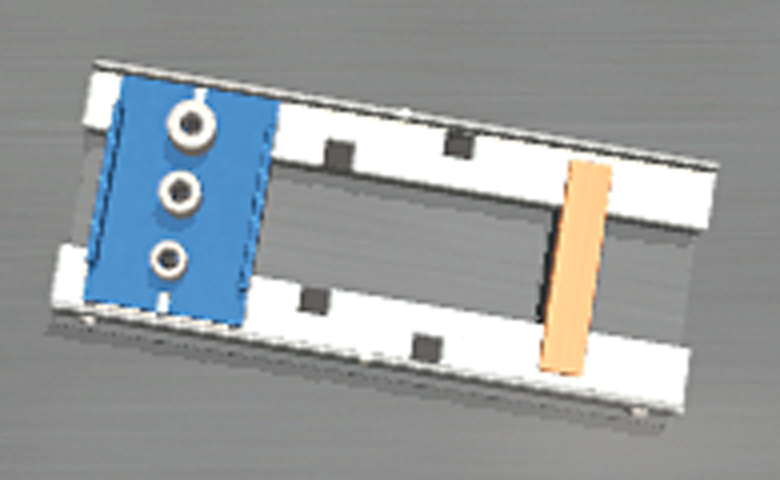

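View pics/z1.png

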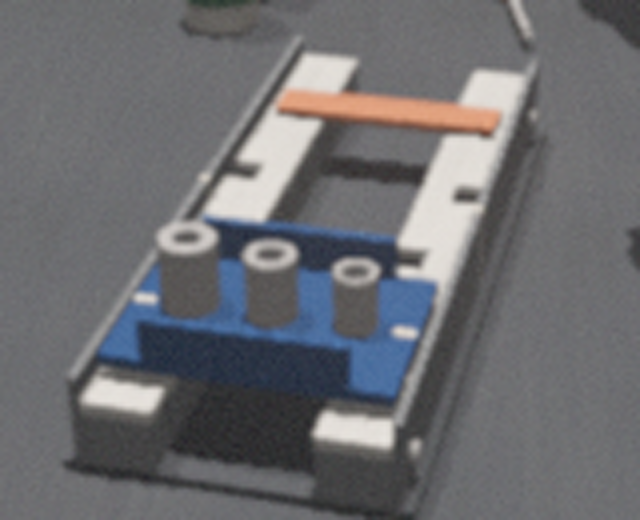

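```bash
python3 - <<'E'
from h import *
from scipy.spatial.transform import Rotation as R
np.set_printoptions(precision=4,suppress=True)
s=load('top0'); f=lambda l:np.array(l,float)/4+[250-.4,190-.4]
N=plane(s,f([(338,153),(460,142),(314,299),(427,347)]),.045)[:,:2]; C=N.mean(0)
L=np.array([(51,40),(70,-40),(-51,40),(-70,-40)])/1e3
A=L; B=N-C; th=np.arctan2((A[:,0]*B[:,1]-A[:,1]*B[:,0]).sum(),(A*B).sum())
print('home',C,'th',np.degrees(th),B@np.array([[np.cos(th),-np.sin(th)],[np.sin(th),np.cos(th)]]))
M=np.array([[np.cos(th),-np.sin(th)],[np.sin(th),np.cos(th)]])
for p,z in zip(f([(190,124),(180,192),(168,260)]),(.103,.099,.095)): print('socket st',(plane(s,[p],z)[0,:2]-C)@M)
print('tray',(np.array([.5338,.0897])-C)@M,'bar',(np.array([.4903,-.1771])-C)@M)
st=bot.read_state(); T=R.from_rotvec(st['tool_rot']).as_matrix(); print(T)
d=M@[0,1]
print('jaw z ang in world',np.degrees(np.arctan2(T[1,2],T[0,2])),'stand y ang',np.degrees(np.arctan2(d[1],d[0])))
E
```

```text
home [ 0.5132 -0.0494] th -9.177736389401813 [[ 0.0505  0.0404]
 [ 0.0716 -0.0408]
 [-0.0512  0.0405]
 [-0.0709 -0.0401]]
socket st [0.0438 0.1397]
socket st [-0.0014  0.1388]
socket st [-0.0466  0.1392]
tray [-0.0018  0.1406] bar [-0.0022 -0.1297]
[[-0.8935 -0.0006  0.4491]
 [-0.4491  0.0017 -0.8935]
 [-0.0002 -1.     -0.0018]]
jaw z ang in world -63.31193175111956 stand y ang 80.8222636105982
```

```bash
cat >> h.py <<'E'
from scipy.spatial.transform import Rotation as R
C=np.array([.5132,-.0494]); th=np.radians(-9.18); M=np.array([[np.cos(th),-np.sin(th)],[np.sin(th),np.cos(th)]])
def goal(xs,ys,z,jawdeg=-9.18):
    st=bot.read_state(); T=R.from_rotvec(st['tool_rot']).as_matrix()
    g=np.r_[C+M@[xs,ys],z]; sh=T.T@(g-st['eef_pos'])*1e3
    yaw=np.degrees(np.arctan2(T[1,2],T[0,2])); turn=-((jawdeg-yaw+180)%360-180)
    p=(st['eef_pos'][:2]-C)@M
    print('t',st['t'],'goal',g.round(4),'shift',sh.round(1),'turn',round(turn,1),'now stand',(p*1e3).round(1),st['eef_pos'].round(4),'F',st['force'].round(2),'g',round(st['grip_width'],2))
    print('Fst',(M.T@st['force'][:2]).round(2))
    return sh
E
python3 -c "
from h import *
goal(0,.245,.2)"
```

```text
t 0.1 goal [0.5523 0.1925 0.2   ] shift [-579.8   24.2 -498.3] turn -54.1 now stand [-177.9 -498.5] [ 0.258  -0.5132  0.2231] F [-0.22 -0.34  0.23] g 1.0
Fst [-0.16 -0.37]
```

Call:
apply_moves(motion=[-1,-20,0,-17,-3,-1,-50,0,-43,-7,-1,-80,0,-70,-10,-1,-112,0,-96,-14,-1,-145,0,-124,-18,-1,-177,0,-152,-22,-1,-210,0,-180,-26,-1,-242,0,-208,-30,-1,-275,0,-236,-34,-1,-307,0,-264,-38,-1,-340,0,-292,-42,-1,-340,0,-292,-45], grip_force=40)

```text
t: 1.3
eef_pos: [0.4315, -0.0951, 0.2234]
tool_rot: [-1.045, 1.436, -1.43]
force: [-0.6, -0.4, 0.1]
grip_width: -0.002
```

```bash
python3 -c "
from h import *
goal(0,.245,.2)"
```

```text
t 1.3 goal [0.5523 0.1925 0.2   ] shift [-310.6   24.4   27.4] turn -8.6 now stand [-73.4 -58.2] [ 0.4315 -0.0951  0.2234] F [-0.56 -0.43  0.09] g -0.0
Fst [-0.48 -0.52]
```

Call:
apply_moves(motion=[-1,-25,0,2,-2,-1,-55,0,5,-4,-1,-90,0,8,-6,-1,-125,0,11,-8,-1,-160,0,14,-8.6,-1,-195,0,17,-8.6,-1,-230,0,20,-8.6,-1,-260,0,23,-8.6,-1,-285,0,25,-8.6,-1,-302,0,27,-8.6,-1,-310,10,27,-8.6,-1,-310,24,27,-8.6])

```text
t: 2.5
eef_pos: [0.5523, 0.1929, 0.1998]
tool_rot: [-1.127, 1.327, -1.322]
force: [0.2, -0.3, 0.1]
grip_width: 0.003
```

```bash
python3 -c "
from h import *
goal(0,.240,.085)"
```

```text
t 2.5 goal [0.5515 0.1875 0.085 ] shift [5.800e+00 1.148e+02 1.000e-01] turn 0.1 now stand [-1.000e-01  2.454e+02] [0.5523 0.1929 0.1998] F [ 0.25 -0.27  0.14] g 0.0
Fst [ 0.29 -0.22]
```

Call:
apply_moves(motion=[-1,0,15,0,0,-1,0,40,0,0,-1,0,65,0,0,-1,0,90,0,0,-1,0,108,0,0,-1,0,115,0,0,-1,0,115,0,0])

```text
t: 3.2
eef_pos: [0.5506, 0.1926, 0.0832]
tool_rot: [-1.13, 1.329, -1.322]
force: [-0.6, -0.0, 0.2]
grip_width: -0.002
```

```bash
python3 -c "
from h import *
goal(0,.206,.085)
snap('side','side1');s=snap('top','top1')
z=load('side1')['img'][120:330,200:440]; cv2.imwrite('pics/z2.png',cv2.cvtColor(cv2.resize(z,None,fx=3,fy=2.8,interpolation=cv2.INTER_CUBIC),cv2.COLOR_RGB2BGR))
"
```

```text
t 3.2 goal [0.5461 0.154  0.085 ] shift [38.8 -1.9  1.6] turn 0.1 now stand [ -1.7 244.8] [0.5506 0.1926 0.0832] F [-0.64 -0.03  0.23] g -0.0
Fst [-0.63 -0.14]
```

View pics/z2.png

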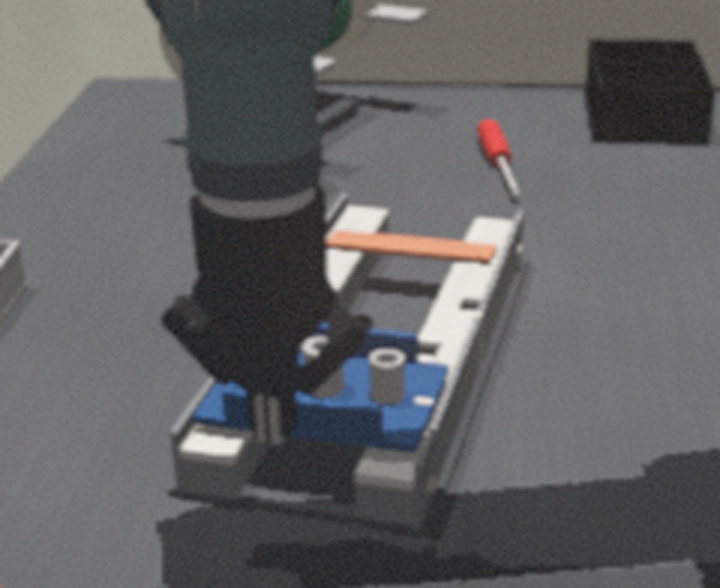

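The fingers, at (268,415) in the crop, hang just in front of lip_a, between the rails and at lip height. They look a little towards +x, but viewing parallax accounts for part of that. I'll close up slowly until I feel contact.

Call:
apply_moves(motion=[-1,6,-1,1,0,-1,14,-1,1,0,-1,22,-1,1,0,-1,27,-1,1,0,-1,29,-1,1,0,-1,29,-1,1,0])

```text
t: 3.9
eef_pos: [0.5489, 0.164, 0.0863]
tool_rot: [-1.126, 1.327, -1.323]
force: [-0.3, 0.3, 0.2]
grip_width: -0.004
```

```bash
python3 -c "
from h import *
goal(0,.206,.085)
snap('side','side2')
z=load('side2')['img'][120:330,200:440]; cv2.imwrite('pics/z3.png',cv2.cvtColor(cv2.resize(z,None,fx=3,fy=2.8,interpolation=cv2.INTER_CUBIC),cv2.COLOR_RGB2BGR))
"
```

```text
t 3.9 goal [0.5461 0.154  0.085 ] shift [10.3  1.2 -1.2] turn 0.0 now stand [  1.2 216.3] [0.5489 0.164  0.0863] F [-0.26  0.32  0.19] g -0.0
Fst [-0.3   0.27]
```

View pics/z3.png

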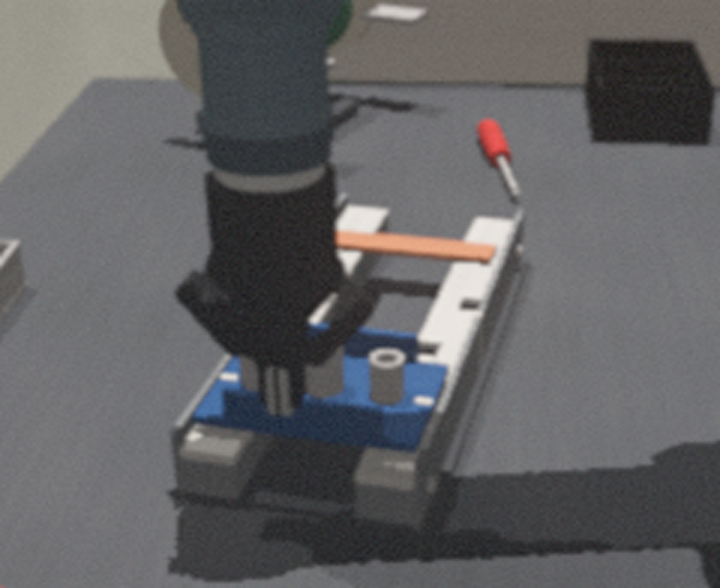

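```bash
python3 -c "
from h import *
np.set_printoptions(precision=4,suppress=True)
s=load('side2')
def st(P): P=P.copy(); P[:,:2]=(P[:,:2]-C)@M; return P
for u in (287,290,293,296,299): print(u,[ (v,)+tuple(st(dep(s,[(u,v)]))[0].round(3)) for v in (255,260,264,267,270,273,276)])
print('lip', st(dep(s,[(u,270) for u in (275,278,282,305,315,325,330,335)])))
z=s['img'][230:290,260:350]; cv2.imwrite('pics/z4.png',cv2.cvtColor(cv2.resize(z,None,fx=8,fy=8,interpolation=cv2.INTER_CUBIC),cv2.COLOR_RGB2BGR))
"
```

```text
287 [(255, np.float64(0.013), np.float64(0.222), np.float64(0.119)), (260, np.float64(0.013), np.float64(0.222), np.float64(0.108)), (264, np.float64(0.025), np.float64(0.191), np.float64(0.076)), (267, np.float64(0.025), np.float64(0.192), np.float64(0.07)), (270, np.float64(0.026), np.float64(0.191), np.float64(0.062)), (273, np.float64(0.026), np.float64(0.191), np.float64(0.055)), (276, np.float64(0.04), np.float64(0.156), np.float64(0.021))]
290 [(255, np.float64(0.005), np.float64(0.227), np.float64(0.123)), (260, np.float64(0.006), np.float64(0.226), np.float64(0.112)), (264, np.float64(0.006), np.float64(0.227), np.float64(0.103)), (267, np.float64(0.007), np.float64(0.224), np.float64(0.094)), (270, np.float64(0.019), np.float64(0.192), np.float64(0.064)), (273, np.float64(0.019), np.float64(0.193), np.float64(0.057)), (276, np.float64(0.041), np.float64(0.134), np.float64(0.006))]
293 [(255, np.float64(-0.001), np.float64(0.226), np.float64(0.124)), (260, np.float64(-0.0), np.float64(0.226), np.float64(0.112)), (264, np.float64(-0.0), np.float64(0.227), np.float64(0.104)), 
[... 683 characters left out ...]
.128), np.float64(0.003))]
299 [(255, np.float64(-0.011), np.float64(0.222), np.float64(0.123)), (260, np.float64(-0.011), np.float64(0.224), np.float64(0.113)), (264, np.float64(-0.01), np.float64(0.221), np.float64(0.102)), (267, np.float64(-0.0), np.float64(0.193), np.float64(0.075)), (270, np.float64(0.001), np.float64(0.19), np.float64(0.065)), (273, np.float64(0.001), np.float64(0.192), np.float64(0.059)), (276, np.float64(0.022), np.float64(0.129), np.float64(0.005))]
lip [[ 0.0515  0.1918  0.0586]
 [ 0.0441  0.1942  0.0614]
 [ 0.0368  0.191   0.0604]
 [-0.012   0.1917  0.0688]
 [-0.0326  0.192   0.0722]
 [-0.0527  0.1915  0.0752]
 [-0.0567  0.1669  0.0593]
 [-0.0669  0.1661  0.0604]]
```

View pics/z4.png

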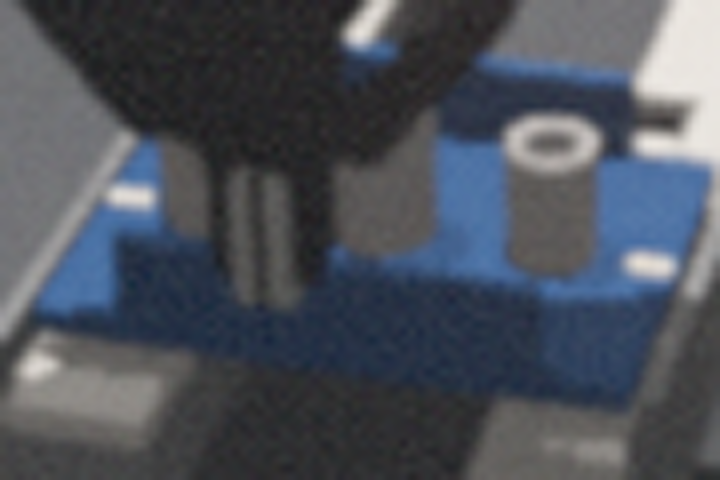

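Ray and depth readings put the visible fingertip bottom at z≈0.09, well above the 0.061 I expected from the "25 mm ahead" figure. The lip spans 0.061–0.085 and the channel below is open, so I'll lower the hand by 22 mm and check again.

Call:
apply_moves(motion=[-1,0,6,-1,0,-1,0,14,-1,0,-1,0,20,-1,0,-1,0,22,-1,0,-1,0,22,-1,0])

```text
t: 4.45
eef_pos: [0.5473, 0.1645, 0.0634]
tool_rot: [-1.128, 1.328, -1.322]
force: [-0.2, 0.3, -0.1]
grip_width: 0.001
```

```bash
python3 -c "
from h import *
np.set_printoptions(precision=4,suppress=True)
goal(0,.206,.064)
s=snap('side','side3')
def st(P): P=P.copy(); P[:,:2]=(P[:,:2]-C)@M; return P
for u in (290,293,296): print(u,[ (v,)+tuple(st(dep(s,[(u,v)]))[0].round(3).tolist()) for v in range(262,290,3)])
z=s['img'][230:290,260:350]; cv2.imwrite('pics/z5.png',cv2.cvtColor(cv2.resize(z,None,fx=8,fy=8,interpolation=cv2.INTER_CUBIC),cv2.COLOR_RGB2BGR))
"
```

```text
t 4.45 goal [0.5461 0.154  0.064 ] shift [10.6 -0.6  0.5] turn 0.1 now stand [ -0.5 216.6] [0.5473 0.1645 0.0634] F [-0.22  0.3  -0.05] g 0.0
Fst [-0.26  0.26]
290 [(262, 0.006, 0.227, 0.108), (265, 0.007, 0.225, 0.1), (268, 0.006, 0.227, 0.094), (271, 0.009, 0.221, 0.083), (274, 0.009, 0.222, 0.077), (277, -0.227, 0.867, 0.556), (280, 0.037, 0.146, 0.004), (283, 0.033, 0.16, 0.006), (286, 0.029, 0.17, 0.007), (289, 0.027, 0.179, 0.006)]
293 [(262, -0.001, 0.227, 0.109), (265, -0.0, 0.228, 0.103), (268, 0.001, 0.226, 0.094), (271, 0.0, 0.229, 0.089), (274, 0.001, 0.228, 0.081), (277, 0.001, 0.227, 0.074), (280, 0.031, 0.146, 0.005), (283, 0.027, 0.158, 0.007), (286, 0.024, 0.167, 0.005), (289, 0.021, 0.177, 0.005)]
296 [(262, -0.006, 0.226, 0.109), (265, -0.007, 0.229, 0.104), (268, -0.006, 0.228, 0.097), (271, -0.005, 0.227, 0.089), (274, -0.005, 0.226, 0.082), (277, -0.004, 0.226, 0.074), (280, 0.025, 0.142, 0.003), (283, 0.021, 0.154, 0.004), (286, 0.017, 0.166, 0.006), (289, 0.015, 0.173, 0.003)]
```

View pics/z5.png

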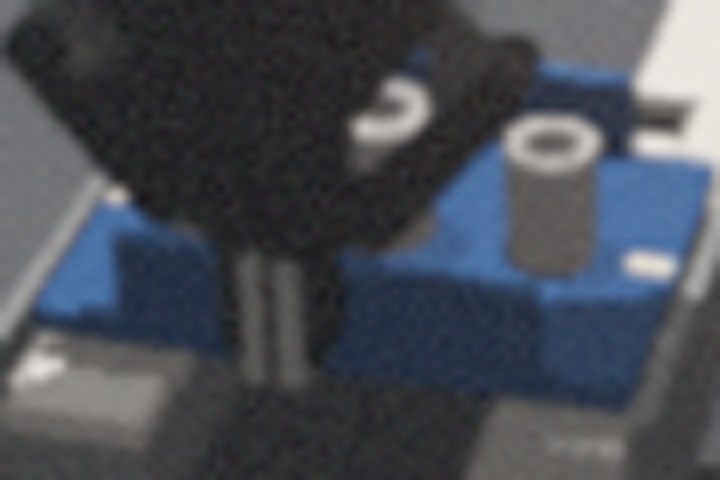

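The pads' lower end now shows at crop (270,385), which is z≈0.072. I'll go 9 mm lower, so that I still overlap the lip after the drop, and then creep to contact.

Call:
apply_moves(motion=[-1,0,5,0,0,-1,1,9,0,0,-1,4,9,0,0,-1,6,9,0,0,-1,8,9,0,0,-1,10,9,0,0,-1,12,9,0,0,-1,14,9,0,0,-1,16,9,0,0,-1,18,9,0,0])

```text
t: 5.5
eef_pos: [0.5452, 0.1475, 0.0551]
tool_rot: [-1.125, 1.327, -1.321]
force: [0.8, 4.1, -0.5]
grip_width: -0.004
```

```bash
python3 -c "
from h import *
goal(0,.206,.054)
s=snap('side','side4')
z=s['img'][180:300,230:400]; cv2.imwrite('pics/z6.png',cv2.cvtColor(cv2.resize(z,None,fx=4.5,fy=4.5,interpolation=cv2.INTER_CUBIC),cv2.COLOR_RGB2BGR))
"
```

```text
t 5.5 goal [0.5461 0.154  0.054 ] shift [-6.5  1.1 -0.2] turn 0.1 now stand [  0.2 199.5] [0.5452 0.1475 0.0551] F [ 0.81  4.09 -0.51] g -0.0
Fst [0.15 4.16]
```

View pics/z6.png

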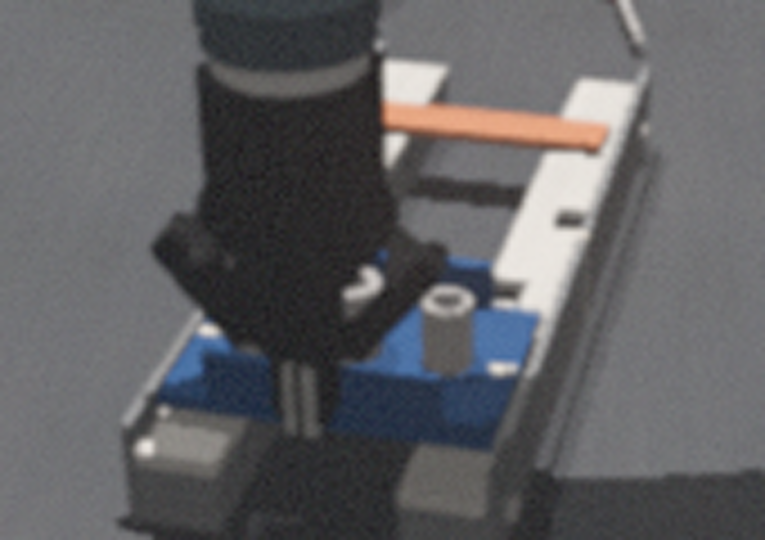

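The fingers touch the lip with 4.2 N along the rails. Now I push, gently at first.

Call:
apply_moves(motion=[-1,3,0,0,0,-1,7,0,0,0,-1,12,0,0,0,-1,17,0,0,0,-1,22,0,0,0,-1,27,0,0,0,-1,32,0,0,0,-1,37,0,0,0,-1,42,0,0,0,-1,46,0,0,0,-1,49,0,0,0,-1,51,0,0,0])

```text
t: 6.75
eef_pos: [0.5372, 0.0965, 0.055]
tool_rot: [-1.125, 1.327, -1.321]
force: [0.3, 6.1, 2.4]
grip_width: -0.001
```

```bash
python3 -c "
from h import *
goal(0,.070,.055)
s=snap('side','side5')
z=s['img'][150:300,230:400]; cv2.imwrite('pics/z7.png',cv2.cvtColor(cv2.resize(z,None,fx=4,fy=4,interpolation=cv2.INTER_CUBIC),cv2.COLOR_RGB2BGR))
s=snap('top','top5')
z=s['img'][190:310,250:445]; cv2.imwrite('pics/z8.png',cv2.cvtColor(cv2.resize(z,None,fx=4,fy=4,interpolation=cv2.INTER_CUBIC),cv2.COLOR_RGB2BGR))
"
```

```text
t 6.75 goal [0.5244 0.0197 0.055 ] shift [77.8 -0.5 -0.5] turn 0.1 now stand [  0.4 147.8] [0.5372 0.0965 0.055 ] F [0.26 6.1  2.41] g -0.0
Fst [-0.72  6.06]
```

View pics/z7.png

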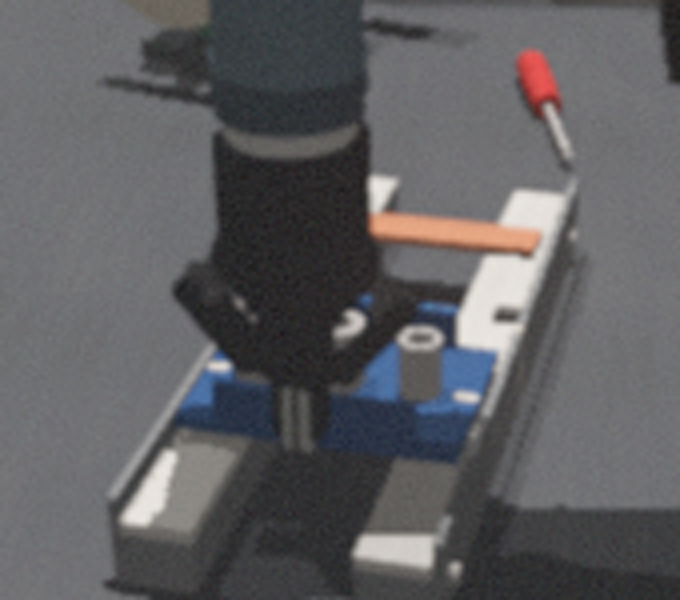

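View pics/z8.png

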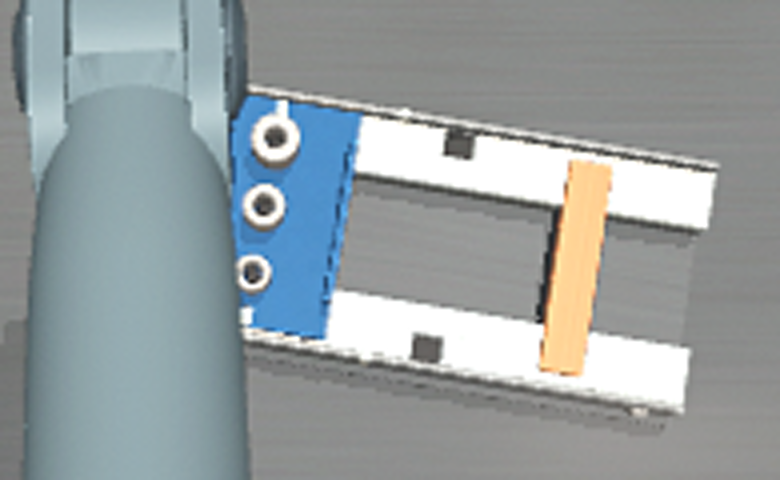

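The tray is sliding and all three sockets are standing, at top-crop (275,137), (263,206) and (253,272). The bar has not moved. Next I measure the tray's remaining distance.

```bash
python3 -c "
from h import *
s=load('top5');f=lambda l:np.array(l,float)/4+[250-.4,190-.4]
for p,z in zip(f([(275,137),(263,206),(253,272)]),(.103,.099,.095)): print((plane(s,[p],z)[0,:2]-C)@M)"
```

```text
[0.04430158 0.08301205]
[-0.00172977  0.08341512]
[-0.04543505  0.08284461]
```

Call:
apply_moves(motion=[-1,3,0,0,0,-1,8,0,0,0,-1,14,0,0,0,-1,20,0,0,0,-1,26,0,0,0,-1,32,0,0,0,-1,38,0,0,0,-1,44,0,0,0,-1,50,0,0,0,-1,56,0,0,0,-1,60,0,0,0,-1,63,0,0,0])

```text
t: 8.05
eef_pos: [0.5273, 0.0341, 0.055]
tool_rot: [-1.125, 1.327, -1.322]
force: [1.1, 6.0, 3.0]
grip_width: -0.001
```

```bash
python3 -c "
from h import *
goal(0,.065,.055)
"
```

```text
t 8.05 goal [0.5236 0.0148 0.055 ] shift [19.7 -0.1 -0.6] turn 0.1 now stand [ 0.6 84.7] [0.5273 0.0341 0.055 ] F [1.14 6.03 3.  ] g -0.0
Fst [0.16 6.13]
```

Call:
apply_moves(motion=[-1,2,0,0,0,-1,4,0,0,0,-1,6,0,0,0,-1,8,0,0,0,-1,10,0,0,0,-1,12,0,0,0,-1,13,0,0,0])

```text
t: 8.75
eef_pos: [0.5251, 0.0215, 0.055]
tool_rot: [-1.124, 1.328, -1.321]
force: [0.3, 5.0, 2.4]
grip_width: -0.003
```

Call:
apply_moves(motion=[-1,1,0,0,0,-1,2,0,0,0])

```text
t: 8.95
eef_pos: [0.5247, 0.0196, 0.055]
tool_rot: [-1.124, 1.328, -1.32]
force: [2.2, 5.3, 1.4]
grip_width: 0.002
```

Call:
apply_moves(motion=[-1,1.5,0,0,0,-1,2.5,0,0,0])

```text
t: 9.15
eef_pos: [0.5238, 0.0168, 0.0547]
tool_rot: [-1.125, 1.328, -1.321]
force: [0.6, 4.4, 1.1]
grip_width: 0.001
```

```bash
cat > look.py <<'E'
from h import *
import sys
t=sys.argv[1]
goal(0,.065,.055)
s=snap('side','s'+t)
z=s['img'][130:290,240:410]; a=cv2.resize(z,None,fx=2.3,fy=2.3,interpolation=cv2.INTER_CUBIC)
s=snap('top','t'+t)
z=s['img'][190:310,270:420]; b=cv2.resize(z,(398,368),interpolation=cv2.INTER_CUBIC)
cv2.imwrite('pics/l%s.png'%t,cv2.cvtColor(np.hstack([a[:368],b]),cv2.COLOR_RGB2BGR))
E
python3 look.py a
```

```text
t 9.15 goal [0.5236 0.0148 0.055 ] shift [ 2.1 -0.3  0.1] turn 0.1 now stand [-0.1 67.1] [0.5238 0.0168 0.0547] F [0.63 4.36 1.13] g 0.0
Fst [-0.07  4.4 ]
```

View pics/la.png

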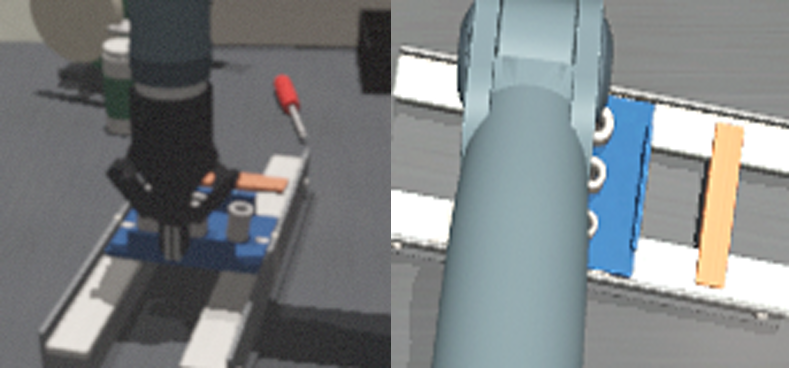

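The tray is near home with the sockets standing. I can't tell from these pictures whether it has dropped, so I'll continue in small steps and watch the force.

Call:
apply_moves(motion=[-1,1,0,0,0,-1,2,0,0,0])

```text
t: 9.45
eef_pos: [0.5235, 0.0152, 0.0547]
tool_rot: [-1.125, 1.329, -1.32]
force: [1.1, 4.9, 0.7]
grip_width: 0.003
```

Call:
apply_moves(motion=[-1,1,0,0,0,-1,1,0,0,0])

```text
t: 9.65
eef_pos: [0.5233, 0.0144, 0.0547]
tool_rot: [-1.124, 1.329, -1.319]
force: [0.7, 5.5, 1.3]
grip_width: -0.003
```

Call:
apply_moves(motion=[-1,1,0,0,0,-1,1,0,0,0])

```text
t: 9.85
eef_pos: [0.5231, 0.0135, 0.0547]
tool_rot: [-1.124, 1.329, -1.319]
force: [0.7, 4.5, 2.0]
grip_width: 0.001
```

```bash
python3 -c "
from h import *
goal(0,.065,.055)
s=snap('side','sb')
def st(P): P=P.copy(); P[:,:2]=(P[:,:2]-C)@M; return P
hsv=cv2.cvtColor(s['img'],cv2.COLOR_RGB2HSV); m=cv2.inRange(hsv,(100,110,60),(125,255,255)); m[:180]=0;m[300:]=0;m[:,:240]=0;m[:,400:]=0
v,u=np.nonzero(cv2.erode(m,np.ones((2,2)))); P=st(dep(s,np.c_[u,v]))
k=(abs(P[:,1]-0)<.045); Q=P[k]; A=np.c_[Q[:,:2],np.ones(len(Q))]; 
print(len(Q),np.percentile(Q[:,2],[10,25,50,75,90]),P[:,1].min(),P[:,1].max())
"
```

```text
t 9.85 goal [0.5236 0.0148 0.055 ] shift [-1.3 -0.3  0.3] turn 0.1 now stand [-0.3 63.7] [0.5231 0.0135 0.0547] F [0.66 4.5  1.98] g 0.0
Fst [-0.07  4.54]
227 [0.05085167 0.0514529  0.05208507 0.05273372 0.05333405] -0.05668528388586019 0.8672979426080619
```

```bash
cat > pl.py <<'E'
from h import *
def run(tag,yc):
    s=load(tag)
    hsv=cv2.cvtColor(s['img'],cv2.COLOR_RGB2HSV); m=cv2.inRange(hsv,(100,110,60),(125,255,255)); m[:180]=0;m[300:]=0;m[:,:240]=0;m[:,400:]=0
    v,u=np.nonzero(cv2.erode(m,np.ones((2,2)))); P=dep(s,np.c_[u,v]); P[:,:2]=(P[:,:2]-C)@M
    Q=P[(abs(P[:,1]-yc)<.042)&(P[:,2]<.075)]
    A=np.c_[Q[:,0],Q[:,1]-yc,np.ones(len(Q))]
    for _ in range(3):
        c=np.linalg.lstsq(A,Q[:,2],rcond=None)[0]; k=abs(A@c-Q[:,2])<.004; A,Q=A[k],Q[k]
    L=P[(P[:,0]<-.02)&(P[:,0]>-.07)&(P[:,1]<.3)]
    print(tag,len(Q),'plate z',np.median(Q[:,2]).round(4),'plane',c.round(4), 'y range',np.percentile(L[:,1],[2,98]).round(4))
if __name__=='__main__':
    for t,y in(('side4',.133),('side5',.083),('sa',.002),('sb',0)): run(t,y)
E
python3 pl.py
```

```text
side4 295 plate z 0.06 plane [-0.0002  0.0019  0.06  ] y range [0.0891 0.1877]
side5 222 plate z 0.0601 plane [ 0.0001 -0.0017  0.0601] y range [0.0329 0.1348]
sa 219 plate z 0.0521 plane [-0.0012 -0.0005  0.052 ] y range [-0.0442  0.0525]
sb 213 plate z 0.0521 plane [-0.0053 -0.0002  0.0519] y range [-0.0524  0.0475]
```

The plate height fell from 60 mm to 52 mm, level, so the tray has dropped 8 mm and is in its notches. Now I back straight off and then raise the hand.

Call:
apply_moves(motion=[-1,-2,0,0,0,-1,-6,0,0,0,-1,-12,0,0,0,-1,-22,0,0,0,-1,-35,-5,0,0,-1,-50,-25,0,0,-1,-70,-55,0,0,-1,-95,-90,0,0,-1,-125,-125,0,0,-1,-160,-155,0,0,-1,-185,-165,0,0,-1,-185,-165,0,0])

```text
t: 11.1
eef_pos: [0.5538, 0.1991, 0.2239]
tool_rot: [-1.121, 1.323, -1.316]
force: [-0.1, 0.7, -0.4]
grip_width: 0.002
```

```bash
python3 look.py c; python3 -c "
from pl import run
run('sc',0)"
```

```text
t 11.1 goal [0.5236 0.0148 0.055 ] shift [188.6 166.9  -2.3] turn 0.4 now stand [  0.4 251.8] [0.5538 0.1991 0.2239] F [-0.13  0.74 -0.4 ] g 0.0
Fst [-0.25  0.71]
sc 243 plate z 0.0521 plane [-0.001  -0.0024  0.0521] y range [-0.0429  0.053 ]
```

View pics/lc.png

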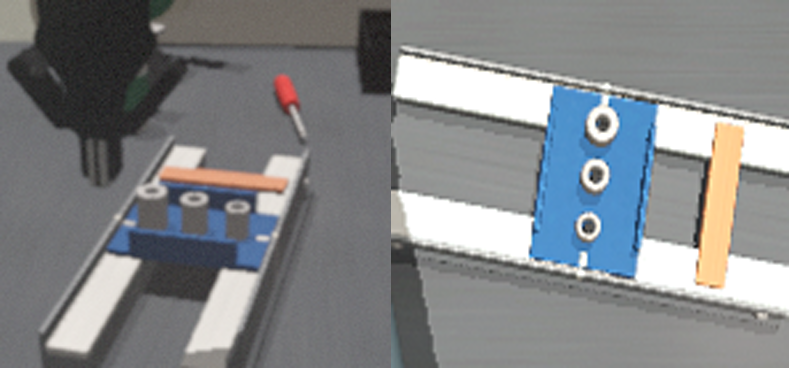

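View pics/tc.png

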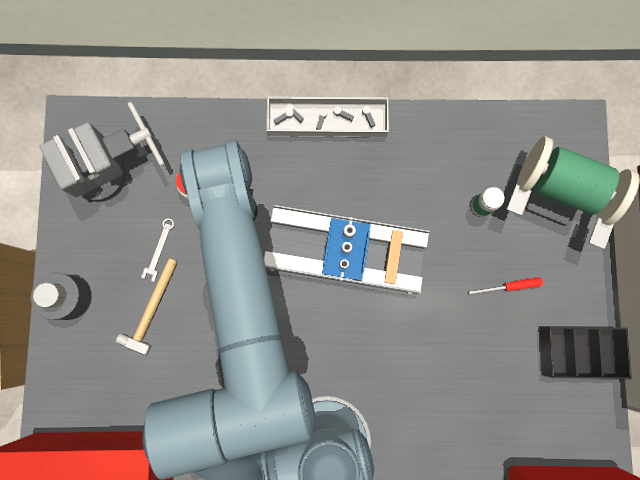

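The tray sits centred, with its marks in line with the guide stripes at crop (606,90) and (583,262). The three sockets stand upright, the bar is in place and the hand is clear. I'll make one numeric check and then hand in.

```bash
python3 - <<'E'
from h import *
s=load('tc'); im=s['img']; hsv=cv2.cvtColor(im,cv2.COLOR_RGB2HSV)
f=lambda l:(np.array(l,float)-[391,0])/[398/150,368/120]+[270-.4,190-.4]
for p,z in zip(f([(602,125),(596,176),(588,227)]),(.095,.091,.087)): print('socket',((plane(s,[p],z)[0,:2]-C)@M).round(4))
for n,lo,hi,z in (('tray',(95,90,60),(125,255,255),.062),('bar',(5,70,100),(25,255,255),.053)):
    m=cv2.inRange(hsv,lo,hi); m[:190]=0;m[310:]=0;m[:,:270]=0;m[:,445:]=0
    m=cv2.morphologyEx(m,cv2.MORPH_CLOSE,np.ones((5,5))); c=max(cv2.findContours(m,0,2)[0],key=cv2.contourArea)
    r=cv2.minAreaRect((plane(s,c.reshape(-1,2),z)[:,:2]*1000).astype(np.float32)); print(n,((np.array(r[0])/1e3-C)@M).round(4))
bot.hand_in()
E
```

```text
socket [0.0417 0.0001]
socket [-0.0025 -0.0011]
socket [-0.047  -0.0002]
tray [-0.0031 -0.0004]
bar [-0.0022 -0.1299]
the job is handed in; nothing more can be done
```

The tray is in its notches. I pushed it about 140 mm along the rails with the side of the closed fingers against lip_a, then backed straight off and raised the hand. I handed the job in shortly after t = 11.1 s, with about 27 s to spare.

**Last checks:**
- **Drop:** the tray's plate measured 60 mm high on the rails and 52 mm at the end. That is the 8 mm notch depth, with only about 0.1° of tilt.
- **Centring:** the tray is within about 1 mm of the middle along the rails, and its marks line up with the guide stripes.
- **Sockets:** all three are upright in the tray's peg row. Their measured centres are up to 3 mm from the nominal peg positions in x, and the tray outline shows the same offset.
- **Copper bar:** it measured within 0.3 mm of where it started.
- **Hand:** it is clear, with only sensor noise on the force reading.

**What disagreed:**
- **Fingertip height:** in the side view the fingertips sat about 30 mm higher than the stated 25 mm ahead of the TCP. I set the pushing height from the pictures instead.
- **Feeling the drop:** the force readings did not show the drop clearly. I confirmed it from the camera, after pushing about 3 mm further than needed. The final picture shows the tray still centred.

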